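Close the counting-chamber case

TASK

The larger grey slide case stands open, its lid propped by a folding steel stay on its left side. Lift the stay's knee by its knob past centre so that it unlocks, then lower the lid gently, without slamming it, until it is shut. Let go of everything.

Things in the scene. Friction and masses are not known exactly. Their poses are not given: they have to be found in the camera images.
- case: Open grey slide case fixed on the bench, 200 deep (x) by 220 wide (y), rim 85 high (mm). Origin: centre of its underside; z up, +x to its far side, +y to its left side, where the stay is. Lid hinge: along y through (100,0,85). Lower pivot of the stay at (-15,132,100). The lid starts almost upright over the far rim, leaning slightly to -x, free edge about 280 high; free bench behind it.
- lid (a joint): Lowering of the lid, rad: 0 propped open (85 degrees up), 1.484 shut. Flat plate 195 mm from hinge to free edge, 220 wide, 12 thick, hinged on its inner face, 0.5 kg. Stiff hinge (0.6 N m) holds it where left: push it all the way down, e.g. with shut fingers from behind on its outer (+x) face near the free edge, about 5 N. It cannot move while the stay is locked.
- knee (a joint): Fold of the stay's knee, rad: 0 locked on its stop, over centre; 0.18 links in line (dead centre); grows as it folds, about 3.0 with the lid shut. Two links, 79 mm each, 5 mm thick, from the case's pivot up to a pivot on the lid's left edge 135 mm from the hinge. Stays roughly where left; as the lid comes down the knee goes to -x, then down beside the case.
- knob (a point): Centre of the dark round knob on the knee: disc 26 mm across, 14 thick, axis along the case's y, so its flat faces are pinched along y; free from above. It sits on a tab 34 mm from the knee pivot, up and towards -x. Starts at (16,135,177) mm in the case frame. Moving it 27 mm up and 13 mm to the case's -x takes the knee to about 0.7 rad; a few newtons.

How it is judged:
By the outcome, as a careful person would: the job done as asked, in the order asked, and still so for the second after the job is handed in, with the robot touching nothing.
It also fails if it takes over 48 s, if anything falls off the work surface, if the arm or the gripper's body presses on something with over 40 N, if the wrist force passes 120 N, or if a joint passes its speed limit or range.

ROBOT

A 6-joint arm with a two-finger parallel gripper is mounted at the origin on the work surface. World frame = base frame: x ahead of the robot, y to its left, z up, the work surface at z = 0. Lengths are in mm, angles in rad, forces in N, time in s.
With the tool pointing down it reaches from about 350 to 800 mm from the base axis. Payload 7.3 kg.
Tool frame: the origin (TCP) lies on the centre line of the jaws, within the pads' length; the fingertips stand 25 mm ahead of it and the grasp point (between the pads) lies 6 mm ahead of it; z points along the fingers, x is the direction in which the jaws open and shut, and the axes are right-handed (so a half turn about z gives the same grasp; the last joint's range is limited). The gripper opens to 85 mm and grips with 20 to 120 N. Pads are 22 mm wide; open, the fingers measure 114 mm over their backs; the gripper's body (76 mm by 85 mm) begins 54 mm behind the grasp point. The pads swing forward as they close: fully open they stand 13 mm farther back than shut.
Start: joints at [-1.377, 0.342, 1.524, -0, 1.275, -0.146], TCP at [175.004, -494.991, 256.322] pointing down, gripper open.
Joint ranges: [-2.53, 2.53], [-0.77, 2.02], [0.04, 2.7], [-1, 4.14], [0.28, 2.66], [-3.11, 3.11]. Speed limits (rad/s): [2.57, 2.57, 3.14, 3.14, 3.14, 3.14].

INTERFACE

Orientations are given as a rotation vector (axis times angle).
In Python, from cell import status, viewer, close_job gives the robot as it stands. The module is installed in compiled form; this text tells all that it offers.
- The arm moves only by the tool step_arm, never from a script. Its arguments are lists of equal length, an entry for each row: "slide": the shift along the tool's x, y, z in mm, a list of three; "spin": the turn about the tool's z in rad; "claw": the closure, from -1 (fully open) to 1 (shut). A call has 1 to 20 rows; each row is the pose to reach, as a shift and turn from the pose commanded when the call began, along the tool's axes at that moment; what a row does not reach only later rows make up. A row lasts 1/12 s, in which the tool goes at most 41.7 mm and 7.16 degrees, less where a joint would pass 70% of its speed; a pose out of reach is approached as far as the arm can. A call with a gripper value outside its range is refused whole. The fingers move at their own pace and stop on an object; the grip force is fixed at half the most. Time passes only in rows, so rows that repeat a pose let the fingers close. It gives the time, the measured TCP pose, the force and the opening at its end, in the units of the state.
- status.get_obs(): the state, without advancing time (a new reading comes with each control period).
- viewer.camera(name): name is "side" or "top" or "wrist"; returns the picture (480x640x3 uint8, red, green, blue); there is no depth.
- viewer.calibration(name): a dict with "fov_y" (degrees; the focal length in pixels is half the picture's height over the tangent of half this angle, whatever the lens; pixels are square), "cx", "cy" (the principal point, pixels), "R" (3x3) and "t" (3): a world point X has camera coordinates R X + t; the wrist camera has in their place "tool_from_camera" (4x4, takes a point from camera to tool coordinates, whose origin is the TCP and whose axes are the tool frame's). Camera axes: x right, y down, z forward; pixel columns grow to the right and rows downward; lengths in mm; the calibration is good to about 2 mm. A picture is of the moment at which its call begins: read the wrist's pose just before it. calibration takes no time and is no camera call.
- close_job(): hands the job in, once; it reports no verdict.
The state is a dict: "time_s": time; "joints": joint angles; "dq": joint speeds; "joint_torque": joint torques, N m; "ee_pos": TCP position; "tool_rot": TCP orientation; "contact_force": force on the tool from outside, world axes, zero at the start; "torque": the same for the moment, N m; "finger_gap": finger opening in mm.
Only numpy, scipy, OpenCV 4.12 (cv2) and the standard library are available. Lean on these libraries where they do the work, as an engineer would, in place of code of your own. Each camera call takes 0.05 s, during which the arm holds its last target.

## Working session

There is one attempt and no reset: what is moved stays moved. The work goes in short steps, Python scripts to look and compute and a tool call to move; the robot and the scene stay as the last step left them, time stands still between calls to the robot, and variables do not carry over. Pictures are saved under pics/ and viewed, and the job is handed in when it is done.

Besides the shell and the picture viewer there is one more tool, called as name(argument=value, ...), one argument or row to a line, values as JSON. step_arm: Moves the arm, as the interface text tells. Its arguments: {"type":"object","properties":{"slide":{"type":"array"},"spin":{"type":"array"},"claw":{"type":"array"}},"required":["slide","spin","claw"]}

```bash
mkdir -p pics
python3 - <<'E'
from cell import status, viewer
import cv2,numpy as np
print(status.get_obs())
for n in ["side","top","wrist"]:
    c=viewer.calibration(n); print(n,c)
    cv2.imwrite(f"pics/{n}0.png",viewer.camera(n)[:,:,::-1])
E
```

```text
{'time_s': 0.0, 'joints': array([-1.37703852e+00,  3.42744544e-01,  1.52497504e+00,  5.29130299e-06,
        1.27540822e+00, -1.45976919e-01]), 'dq': array([-0.00091296,  0.00023167,  0.00040778,  0.00044923, -0.00092385,
        0.001551  ]), 'joint_torque': array([-1.46996525e-03, -4.33682442e+01, -2.46010011e+01, -1.46085304e-04,
        7.75797525e-03,  5.51256406e-06]), 'ee_pos': array([ 174.91594468, -494.63779675,  255.6292548 ]), 'tool_rot': array([-2.56413734e+00,  1.81331838e+00,  1.73930143e-03]), 'contact_force': array([-0.28283347,  0.78966146,  0.92635046]), 'torque': array([0.0616398 , 0.04139099, 0.02025146]), 'finger_gap': 85.48555972995023}
side {'fov_y': 57.45701862279784, 'cx': 321.03498357407733, 'cy': 237.6463015016756, 'R': array([[ 0.94412791, -0.32931925,  0.01308906],
       [-0.14667932, -0.45541735, -0.87811173],
       [ 0.29514008,  0.8271299 , -0.47827656]]), 't': array([-496.744622  ,  229.18759924,  492.206339  ])}
top {'fov_y': 53.89343669400702, 'cx': 316.06905679591426, 'cy': 245.3360352827053, 'R': array([[-0.02747397, -0.9981488 , -0.05426001],
       [-0.99809671,  0.03038954, -0.05366027],
       [ 0.05520987,  0.05268248, -0.99708396]]), 't': array([100.45936197, 558.83333999, 775.28334656])}
wrist {'fov_y': 64.72719296994882, 'cx': 322.6687922307961, 'cy': 242.53365776841292, 'tool_from_camera': array([[ 9.99999940e-01, -3.06991288e-04,  1.59716131e-04,
        -2.32021719e-01],
       [ 2.51839396e-04,  9.62142652e-01,  2.72546242e-01,
        -6.92897188e+01],
       [-2.37339024e-04, -2.72546186e-01,  9.62142672e-01,
        -1.17603191e+02],
       [ 0.00000000e+00,  0.00000000e+00,  0.00000000e+00,
         1.00000000e+00]])}
```

View pics/side0.png

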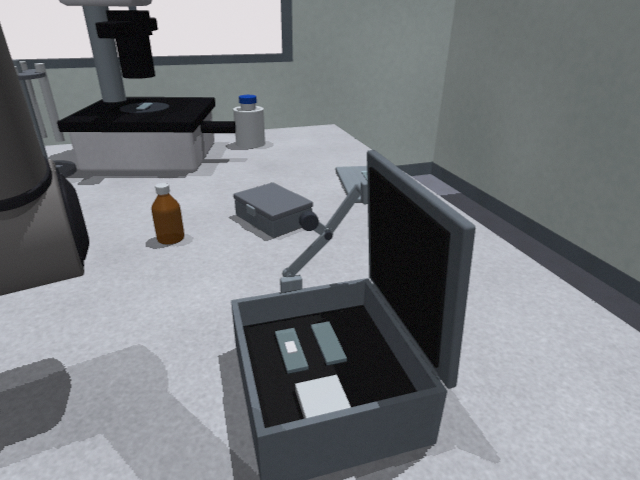

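View pics/top0.png

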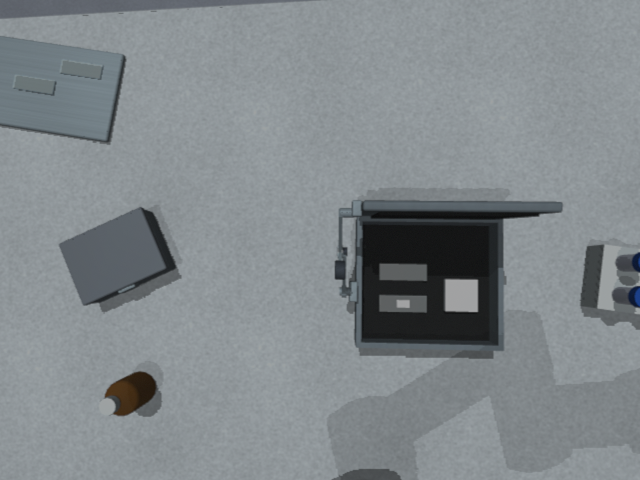

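View pics/wrist0.png

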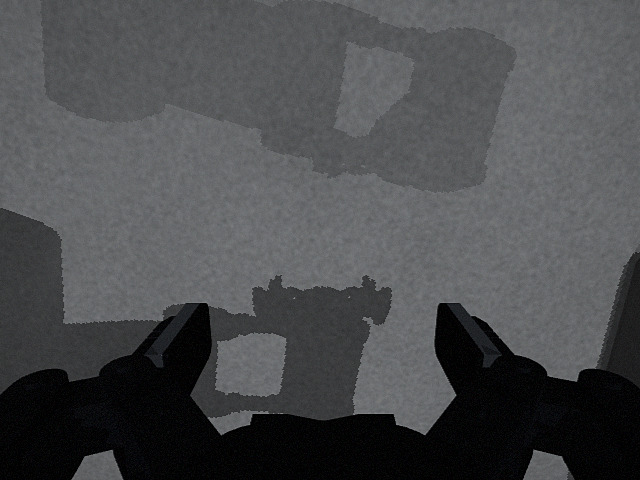

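The top view shows the case about aligned with the world axes, rim around (358–503, 215–348). The knob is at about (340,270) in the top view and (310,221) in the side view. I'll enlarge both.

Run:
```python
import cv2
a=cv2.imread("pics/top0.png")[190:360,320:520]; cv2.imwrite("pics/topc.png",cv2.resize(a,None,fx=4,fy=3.5,interpolation=cv2.INTER_CUBIC) if 0 else cv2.resize(a,(700,595),interpolation=cv2.INTER_CUBIC))
a=cv2.imread("pics/side0.png")[140:480,220:480]; cv2.imwrite("pics/sidec.png",cv2.resize(a,(455,595),interpolation=cv2.INTER_CUBIC))
```

```text
(no output)
```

View pics/topc.png

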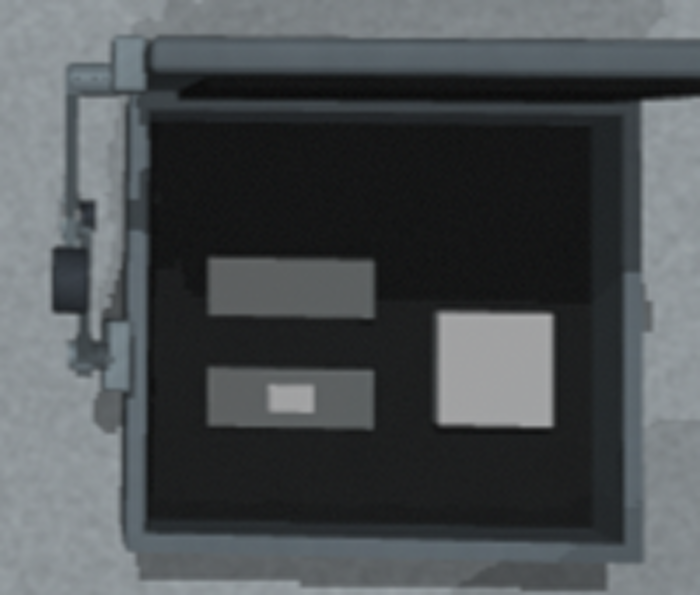

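View pics/sidec.png

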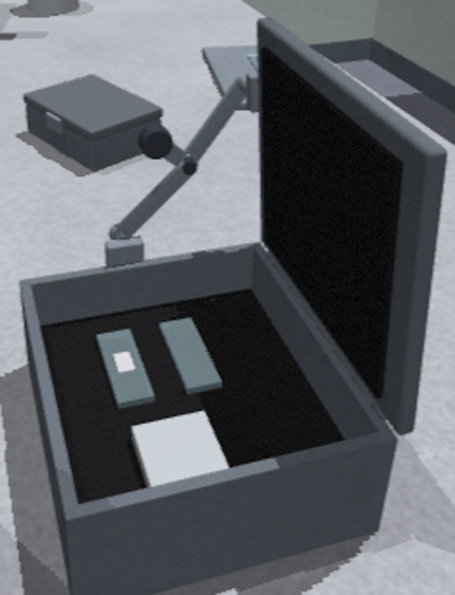

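```bash
cat > h.py <<'E'
import numpy as np, cv2
from cell import status, viewer
from scipy.optimize import least_squares
from scipy.spatial.transform import Rotation as Ro
def K(n):
    c=viewer.calibration(n); return c,240/np.tan(np.radians(c["fov_y"]/2))
def proj(n,X):
    c,f=K(n); q=np.asarray(c["R"])@np.asarray(X,float)+c["t"]; return np.array([c["cx"]+f*q[0]/q[2],c["cy"]+f*q[1]/q[2]])
def tri(p):  # {"side":(u,v),"top":(u,v)}
    r=least_squares(lambda X:np.concatenate([proj(n,X)-p[n] for n in p]),[400,0,100]); return r.x,r.fun
E
python3 - <<'E'
from h import *
T=lambda u,v:(320+u*200/700,190+v*170/595)
S=lambda u,v:(220+u*260/455,140+v*340/595)
obs=[("top",T(127,550),(-100,110,85)),("top",T(641,560),(-100,-110,85)),("top",T(640,102),(100,-110,85)),
("side",S(22,283),(-100,110,85)),("side",S(68,517),(-100,-110,85)),("side",S(392,437),(100,-110,85)),("side",S(262,246),(100,110,85)),
("side",S(156,141),(16,135,177)),("top",T(70,281),(16,135,180)),("side",S(120,233),(-15,132,100))]
def w(P,X):
    c,s=np.cos(P[2]),np.sin(P[2]); return np.array([P[0]+c*X[0]-s*X[1],P[1]+s*X[0]+c*X[1],X[2]])
r=least_squares(lambda P:np.concatenate([proj(n,w(P,X))-p for n,p,X in obs]),[450,0,0],loss="soft_l1")
print(r.x); print(np.round([proj(n,w(r.x,X))-p for n,p,X in obs],1))
print(w(r.x,(16,135,177)),tri({"side":S(156,141),"top":T(70,281)}))
for n in("side","top"):
    c,f=K(n);print(n,-np.array(c["R"]).T@c["t"])
E
```

```text
[499.01970193 -89.00700263 -94.29429577]
[[-1.  -1.6]
 [ 0.5 -0.4]
 [ 0.5 -3.3]
 [-2.1 -2.2]
 [-2.   1.4]
 [ 3.1  0.9]
 [-1.5 -3.1]
 [-0.6  0.1]
 [-0.3 -2.2]
 [-0.5 -0.7]]
[521.27981257  45.10298013 177.        ] (array([520.02940455,  44.24941945, 177.70280747]), array([-1.3150169 ,  0.00579922,  0.35404095, -1.23469669]))
side [ 357.33772835 -466.33013522  443.16498979]
top [517.7264455   42.44685666 808.46066369]
```

```bash
cat >> h.py <<'E'
P=(499.0,-89.0,-0.0465)
def case(X):
    c,s=np.cos(P[2]),np.sin(P[2]); return np.array([P[0]+c*X[0]-s*X[1],P[1]+s*X[0]+c*X[1],X[2]])
def go(target,yaw=None):
    o=status.get_obs(); R=Ro.from_rotvec(o["tool_rot"]); d=R.inv().apply(np.asarray(target)-o["ee_pos"])
    x=R.apply([1,0,0]); cy=np.arctan2(x[1],x[0]); 
    print("slide",d.round(1),"yaw",cy.round(4),"spin",None if yaw is None else round(-(yaw-cy),4))
E
python3 - <<'E'
from h import *
o=status.get_obs();print(o["ee_pos"])
go(case((16,135,300)),1.524)
go([175,-495,360])
E
```

```text
[ 174.95103964 -494.70112106  255.7958315 ]
slide [-393.6 -506.4  -43.7] yaw -1.231 spin -2.755
slide [   0.2    0.  -104.2] yaw -1.231 spin None
```

step_arm(
  slide=[
    [0,0,-40],
    [0,0,-80],
    [0,0,-100],
    [-394,-506,-100],
    [-394,-506,-100],
    [-394,-506,-100],
    [-394,-506,-100],
    [-394,-506,-100],
    [-394,-506,-100],
    [-394,-506,-100],
    [-394,-506,-100],
    [-394,-506,-100],
    [-394,-506,-100],
    [-394,-506,-100],
    [-394,-506,-100],
    [-394,-506,-100],
    [-394,-506,-100],
    [-394,-506,-100],
    [-394,-506,-100],
    [-394,-506,-100],
  ],
  spin=[0,0,0,-2.75,-2.75,-2.75,-2.75,-2.75,-2.75,-2.75,-2.75,-2.75,-2.75,-2.75,-2.75,-2.75,-2.75,-2.75,-2.75,-2.75],
  claw=[0,0,0,0,0,0,0,0,0,0,0,0,0,0,0,0,0,0,0,0],
)

```text
time_s: 1.82
ee_pos: [522.0, 48.6, 355.2]
tool_rot: [-2.824, -1.372, 0.001]
contact_force: [-0.9, -0.2, -0.7]
finger_gap: 42.7
```

Run:
```python
from h import *
o=status.get_obs();print(o["ee_pos"],o["tool_rot"],o["joints"],o["finger_gap"],o["contact_force"])
go(case((16,135,300)),1.524)
```

```text
[521.99673618  48.6277746  355.18099363] [-2.82433066e+00 -1.37236297e+00  8.61447005e-04] [-5.39401893e-02  2.84545525e-01  1.33532400e+00  1.04105533e-03
  1.52292707e+00 -9.58610721e-01] 42.69505407505821 [-0.8755682  -0.20479365 -0.73310987]
slide [-3.2  1.7 55.2] yaw 0.9046 spin -0.6194
```

step_arm(
  slide=[
    [-3,2,0],
    [-3,2,0],
    [-3,2,0],
    [-3,2,0],
    [-3,2,10],
    [-3,2,40],
    [-3,2,75],
    [-3,2,75],
  ],
  spin=[-0.62,-0.62,-0.62,-0.62,-0.62,-0.62,-0.62,-0.62],
  claw=[0,0,0,0,0,0,0,0],
)

```text
time_s: 2.48
ee_pos: [517.2, 41.7, 275.0]
tool_rot: [-2.277, -2.151, 0.013]
contact_force: [-0.9, 0.3, -1.4]
finger_gap: 42.6
```

Run:
```python
from h import *
o=status.get_obs();print(o["ee_pos"],o["tool_rot"])
go(case((16,135,183)),1.524)
for n in ["wrist","side"]:
    cv2.imwrite(f"pics/{n}1.png",viewer.camera(n)[:,:,::-1])
```

```text
[517.1951346   41.72048477 275.03774822] [-2.2771595  -2.15116064  0.01318576]
slide [ 3.6  5.  92. ] yaw 1.5139 spin -0.0101
```

View pics/wrist1.png

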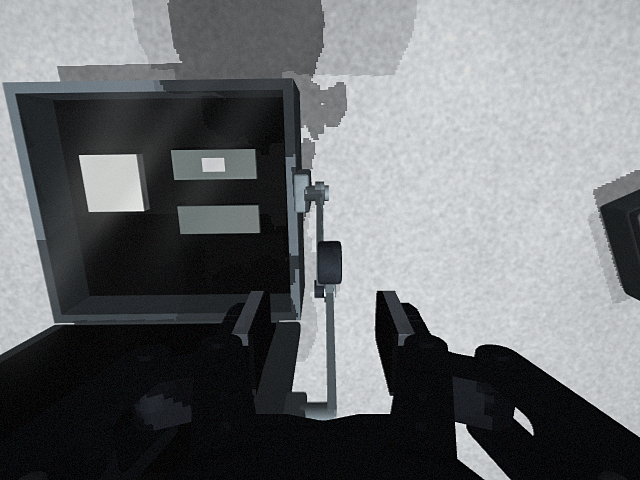

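View pics/side1.png

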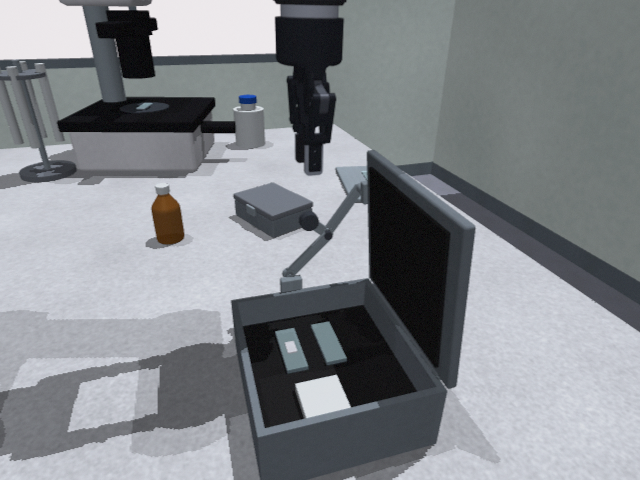

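The wrist view shows the knob at about (330,262), between the finger lines (columns 250–390). I'll check this against the estimate.

Run:
```python
from h import *
o=status.get_obs(); c,f=K("wrist"); M=np.linalg.inv(c["tool_from_camera"]); R=Ro.from_rotvec(o["tool_rot"])
for X in (case((16,135,177)),case((16,135,190)),case((-15,132,100))):
    t=R.inv().apply(X-o["ee_pos"]); q=M[:3,:3]@t+M[:3,3]; print(X.round(1),c["cx"]+f*q[0]/q[2],c["cy"]+f*q[1]/q[2],q[2])
```

```text
[521.3  45.1 177. ] 328.21980000467494 253.9943155500447 232.36604554511658
[521.3  45.1 190. ] 328.5232944084766 260.67110297338957 219.84523301872292
[490.2  43.6 100. ] 322.82271230919014 187.28037493352278 298.1995430563716
```

step_arm(
  slide=[
    [4,5,30],
    [4,5,60],
    [4,5,80],
    [4,5,90],
    [4,5,90],
    [4,5,90],
    [4,5,90],
    [4,5,90],
    [4,5,90],
    [4,5,90],
    [4,5,90],
    [4,5,90],
  ],
  spin=[0,0,0,0,0,0,0,0,0,0,0,0],
  claw=[0,0,0,0,0,1,1,1,1,1,1,1],
)

```text
time_s: 3.58
ee_pos: [526.9, 45.2, 193.5]
tool_rot: [2.281, 2.155, 0.005]
contact_force: [-0.3, 0.7, 8.0]
finger_gap: 12.5
```

Run:
```python
from h import *
o=status.get_obs();print(o)
cv2.imwrite("pics/side2.png",cv2.resize(viewer.camera("side")[100:340,200:500,::-1],None,fx=2.4,fy=2.4))
```

```text
{'time_s': 3.5833, 'joints': array([-5.93541187e-02,  4.05639509e-01,  1.61210745e+00, -1.57489507e-04,
        1.11910984e+00, -1.57354185e+00]), 'dq': array([-0.00041468, -0.00156952, -0.00047125,  0.00092867,  0.00051991,
        0.00023679]), 'joint_torque': array([-9.19168023e-02, -4.11836708e+01, -2.05291110e+01,  7.21156877e-02,
       -3.00061970e-02,  1.31847197e-01]), 'ee_pos': array([526.93758957,  45.18112638, 193.52310573]), 'tool_rot': array([2.28076412, 2.15532213, 0.00492643]), 'contact_force': array([-0.32779336,  0.65561295,  8.01752765]), 'torque': array([ 0.00114297, -0.01363736,  0.15021171]), 'finger_gap': 12.523863673597091}
```

View pics/side2.png

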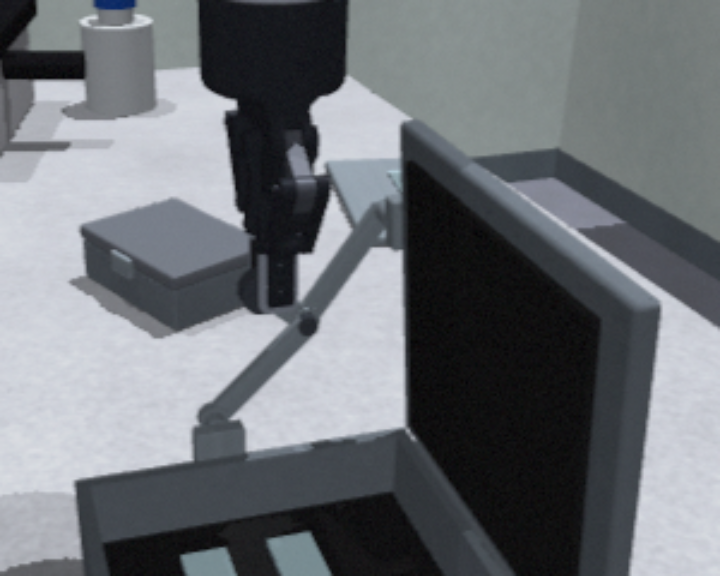

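The fingers are on the knob but about 6 mm too far +x and 10 mm too high. I'll regrip centred.

step_arm(
  slide=[
    [0,0,0],
    [0,0,0],
    [0,-6,8],
    [0,-6,8],
    [0,-6,8],
    [0,-6,8],
    [0,-6,8],
    [0,-6,8],
    [0,-6,8],
    [0,-6,8],
  ],
  spin=[0,0,0,0,0,0,0,0,0,0],
  claw=[0.2,0.2,0.2,0.2,1,1,1,1,1,1],
)

```text
time_s: 4.47
ee_pos: [519.8, 45.6, 183.6]
tool_rot: [2.283, 2.157, 0.0]
contact_force: [-1.2, 0.3, 2.7]
finger_gap: 13.4
```

Run:
```python
from h import *
o=status.get_obs();print(o["ee_pos"],o["contact_force"],o["finger_gap"])
cv2.imwrite("pics/side3.png",cv2.resize(viewer.camera("side")[100:340,200:500,::-1],None,fx=2.4,fy=2.4))
```

```text
[519.8382629   45.58152108 183.56467481] [-1.24771711  0.25947425  2.69286724] 13.386274820207024
```

View pics/side3.png

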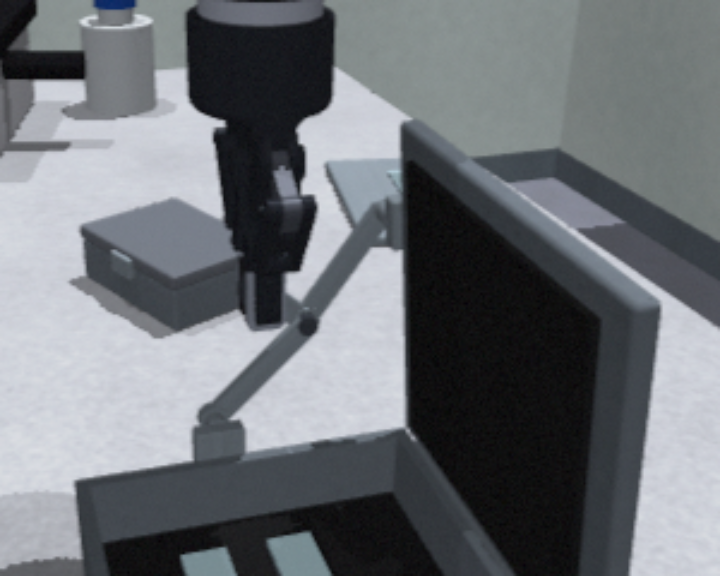

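step_arm(
  slide=[
    [0,-1,-3],
    [0,-2.5,-6],
    [0,-4,-9],
    [0,-5.5,-12],
    [0,-7,-15],
    [0,-8.5,-18],
    [0,-10,-21],
    [0,-11.5,-24],
    [0,-13,-27],
    [0,-15,-30],
    [0,-15,-30],
    [0,-15,-30],
  ],
  spin=[0,0,0,0,0,0,0,0,0,0,0,0],
  claw=[1,1,1,1,1,1,1,1,1,1,1,1],
)

```text
time_s: 5.52
ee_pos: [501.5, 46.5, 211.6]
tool_rot: [-2.279, -2.153, 0.009]
contact_force: [-6.7, -1.2, -15.7]
finger_gap: 13.1
```

Run:
```python
from h import *
o=status.get_obs();print(o["ee_pos"],o["contact_force"],o["finger_gap"])
cv2.imwrite("pics/side4.png",cv2.resize(viewer.camera("side")[100:340,200:500,::-1],None,fx=2.4,fy=2.4))
```

```text
[501.53817921  46.51931601 211.621266  ] [ -6.67364335  -1.23463744 -15.74948412] 13.114252723506105
```

View pics/side4.png

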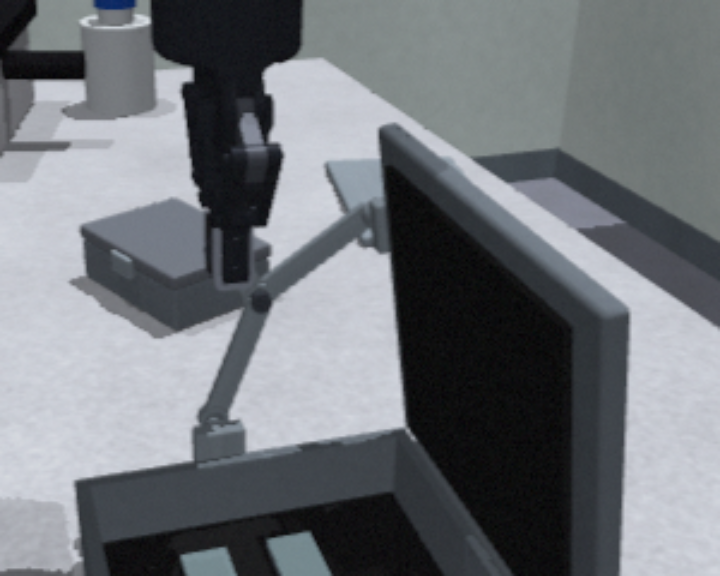

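The knee has folded past centre and the lid leans further. Next I'll release and rise.

step_arm(
  slide=[
    [0,0,0],
    [0,0,0],
    [0,0,0],
    [0,0,0],
    [0,0,-20],
    [0,0,-50],
    [0,0,-90],
    [0,0,-130],
    [0,0,-150],
    [0,0,-150],
  ],
  spin=[0,0,0,0,0,0,0,0,0,0],
  claw=[0,0,0,0,0,0,0,1,1,1],
)

```text
time_s: 6.4
ee_pos: [506.5, 46.4, 369.7]
tool_rot: [2.277, 2.151, 0.014]
contact_force: [-0.0, -0.3, 0.3]
finger_gap: 7.0
```

Run:
```python
from h import *
o=status.get_obs();print(o["ee_pos"],o["contact_force"],o["finger_gap"])
go(case((170,-5,365)),1.524)
go(case((170,-5,265)),1.524)
go(case((60,-5,265)),1.524)
cv2.imwrite("pics/side5.png",cv2.resize(viewer.camera("side")[100:340,200:500,::-1],None,fx=2.4,fy=2.4))
```

```text
[506.53025196  46.4265605  369.66711808] [-0.00921967 -0.25558271  0.26920771] 6.95255974182598
slide [-138.9  170.1    6.8] yaw 1.5139 spin -0.0101
slide [-138.9  168.9  106.8] yaw 1.5139 spin -0.0101
slide [-140.    58.9  105.4] yaw 1.5139 spin -0.0101
```

View pics/side5.png

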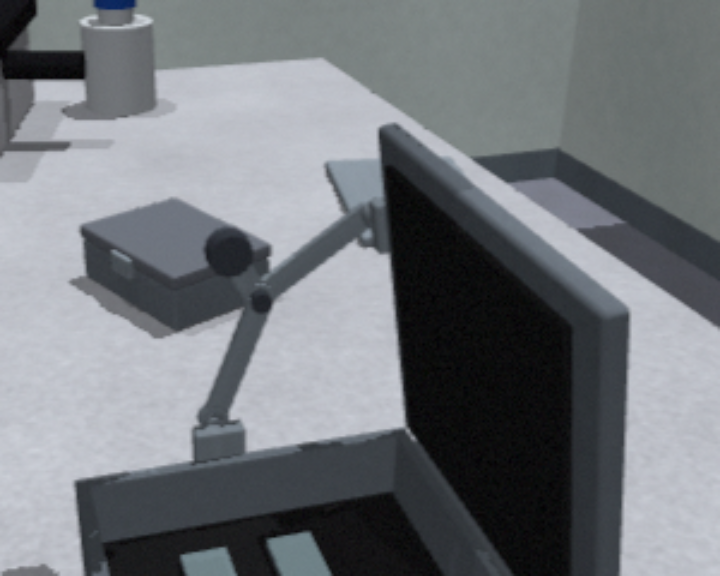

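The knee stays folded and the gripper is free of it. Now I'll go over and behind the lid.

step_arm(
  slide=[
    [-139,170,0],
    [-139,170,0],
    [-139,170,0],
    [-139,170,0],
    [-139,170,0],
    [-139,170,0],
    [-139,170,0],
    [-139,170,40],
    [-139,170,80],
    [-139,170,105],
    [-139,170,105],
  ],
  spin=[0,0,0,0,0,0,0,0,0,0,0],
  claw=[1,1,1,1,1,1,1,1,1,1,1],
)

```text
time_s: 7.37
ee_pos: [663.1, -100.2, 251.2]
tool_rot: [-2.275, -2.151, 0.01]
contact_force: [-1.0, -0.1, -1.2]
finger_gap: -0.1
```

Run:
```python
from h import *
o=status.get_obs();print(o["ee_pos"],o["contact_force"],o["finger_gap"],o["joints"])
p=o["ee_pos"]; c,s=np.cos(P[2]),np.sin(P[2]); d=p[:2]-P[:2]; print("case frame",c*d[0]+s*d[1],-s*d[0]+c*d[1],p[2])
cv2.imwrite("pics/side6.png",viewer.camera("side")[:,:,::-1])
# plan: tip contact on outer face; angle th from horizontal
for th in np.radians([85,78,70,60,50,40,30,20,10,0]):
    for r in (160,180):
        x=100-r*np.cos(th)+12*np.sin(th); z=85+r*np.sin(th)+12*np.cos(th); print(round(np.degrees(th)),r,round(x,1),round(z,1))
```

```text
[ 663.11609188 -100.15040671  251.17196222] [-0.95787837 -0.14544217 -1.18941739] -0.07611256206494406 [-2.64183246e-01  6.31354389e-01  1.06015134e+00  2.70885495e-04
  1.46310590e+00 -1.77897086e+00]
case frame 164.45700091654987 -3.509705498149441 251.17196221741207
85 160 98.0 245.4
85 180 96.3 265.4
78 160 78.5 244.0
78 180 74.3 263.6
70 160 56.6 239.5
70 180 49.7 258.2
60 160 30.4 229.6
60 180 20.4 246.9
50 160 6.3 215.3
50 180 -6.5 230.6
40 160 -14.9 197.0
40 180 -30.2 209.9
30 160 -32.6 175.4
30 180 -49.9 185.4
20 160 -46.2 151.0
20 180 -65.0 157.8
10 160 -55.5 124.6
10 180 -75.2 128.1
0 160 -60.0 97.0
0 180 -80.0 97.0
```

View pics/side6.png

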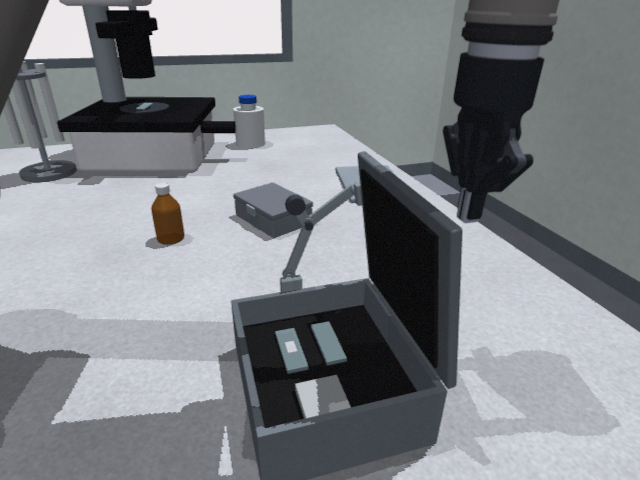

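```bash
cat >> h.py <<'E'
def tcp(deg,y=-4):
    r=np.interp(deg,[0,30,40,50,60,70,78],[168,165,163,160,155,150,143]); t=np.radians(deg)
    return case((100-r*np.cos(t)+12*np.sin(t)+11,y,85+r*np.sin(t)+12*np.cos(t)+25))
def plan(angs):
    o=status.get_obs(); R=Ro.from_rotvec(o["tool_rot"])
    for a in angs: print(round(a,1),R.inv().apply(tcp(a)-o["ee_pos"]).round(0).tolist())
E
python3 - <<'E'
from h import *
print(status.get_obs()["ee_pos"])
plan(np.arange(82,50,-1.4))
E
```

```text
[ 664.60996556 -100.62543688  255.33759589]
82.0 [-1.0, -63.0, 2.0]
80.6 [-1.0, -66.0, 3.0]
79.2 [-1.0, -70.0, 3.0]
77.8 [-1.0, -73.0, 3.0]
76.4 [-1.0, -77.0, 3.0]
75.0 [-1.0, -81.0, 2.0]
73.6 [-1.0, -85.0, 2.0]
72.2 [-1.0, -89.0, 1.0]
70.8 [-1.0, -93.0, 1.0]
69.4 [-1.0, -97.0, 1.0]
68.0 [-1.0, -100.0, 2.0]
66.6 [-1.0, -104.0, 2.0]
65.2 [-1.0, -108.0, 3.0]
63.8 [-1.0, -112.0, 3.0]
62.4 [-1.0, -116.0, 4.0]
61.0 [-1.0, -119.0, 5.0]
59.6 [-1.0, -123.0, 6.0]
58.2 [-1.0, -127.0, 7.0]
56.8 [-1.0, -131.0, 9.0]
55.4 [-1.0, -134.0, 10.0]
54.0 [-1.0, -138.0, 11.0]
52.6 [-1.0, -142.0, 13.0]
51.2 [-1.0, -145.0, 15.0]
```

step_arm(
  slide=[
    [-1,-25,1],
    [-1,-45,2],
    [-1,-60,2],
    [-1,-66,2],
    [-1,-70,3],
    [-1,-73,3],
    [-1,-77,3],
    [-1,-81,2],
    [-1,-85,2],
    [-1,-89,1],
    [-1,-93,1],
    [-1,-97,1],
    [-1,-100,2],
    [-1,-104,2],
    [-1,-108,3],
    [-1,-112,3],
    [-1,-116,4],
    [-1,-119,5],
    [-1,-123,6],
    [-1,-127,7],
  ],
  spin=[0,0,0,0,0,0,0,0,0,0,0,0,0,0,0,0,0,0,0,0],
  claw=[1,1,1,1,1,1,1,1,1,1,1,1,1,1,1,1,1,1,1,1],
)

```text
time_s: 9.08
ee_pos: [539.3, -95.7, 251.2]
tool_rot: [2.284, 2.157, -0.0]
contact_force: [3.4, -0.5, 0.0]
finger_gap: 0.1
```

Run:
```python
from h import *
o=status.get_obs();print(o["ee_pos"],tcp(58.2),o["contact_force"],o["finger_gap"],o["joints"])
cv2.imwrite("pics/side7.png",viewer.camera("side")[:,:,::-1])
plan(np.arange(60,26,-1.5))
```

```text
[539.25284344 -95.74108454 251.24394004] [537.81816449 -94.81067516 248.82174038] [ 3.39536906 -0.49993518  0.00934218] 0.1460121919374881 [-3.15613677e-01  3.87581183e-01  1.46951821e+00 -1.01281954e-04
  1.28449161e+00 -1.82960483e+00]
60.0 [1.0, 4.0, 1.0]
58.5 [1.0, 0.0, 2.0]
57.0 [1.0, -4.0, 3.0]
55.5 [1.0, -8.0, 5.0]
54.0 [1.0, -12.0, 6.0]
52.5 [1.0, -16.0, 8.0]
51.0 [1.0, -20.0, 10.0]
49.5 [1.0, -24.0, 11.0]
48.0 [1.0, -27.0, 14.0]
46.5 [0.0, -31.0, 16.0]
45.0 [0.0, -34.0, 18.0]
43.5 [0.0, -38.0, 21.0]
42.0 [0.0, -41.0, 24.0]
40.5 [0.0, -45.0, 26.0]
39.0 [0.0, -48.0, 29.0]
37.5 [0.0, -51.0, 32.0]
36.0 [0.0, -54.0, 35.0]
34.5 [0.0, -57.0, 38.0]
33.0 [0.0, -60.0, 42.0]
31.5 [0.0, -63.0, 45.0]
30.0 [0.0, -66.0, 48.0]
28.5 [0.0, -68.0, 52.0]
27.0 [0.0, -71.0, 55.0]
```

View pics/side7.png

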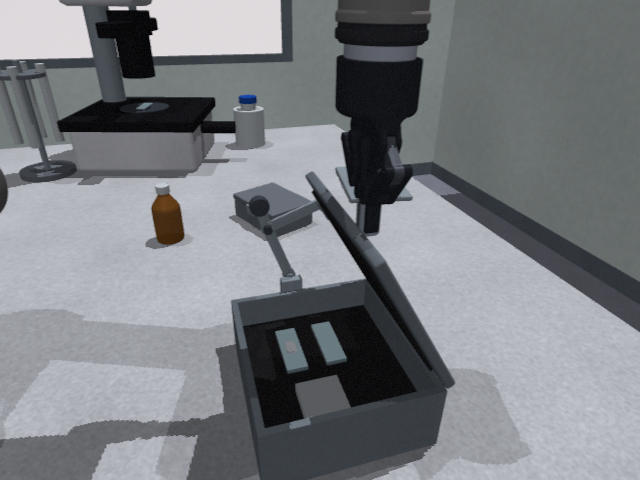

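The lid is at about 58° and following, with a contact force of about 3 N. I'll continue.

step_arm(
  slide=[
    [0,-4,3],
    [0,-8,5],
    [0,-12,6],
    [0,-16,8],
    [0,-20,10],
    [0,-24,11],
    [0,-27,14],
    [0,-31,16],
    [0,-34,18],
    [0,-38,21],
    [0,-41,24],
    [0,-45,26],
    [0,-48,29],
    [0,-51,32],
    [0,-54,35],
    [0,-57,38],
    [0,-60,42],
    [0,-63,45],
    [0,-66,48],
    [0,-68,52],
  ],
  spin=[0,0,0,0,0,0,0,0,0,0,0,0,0,0,0,0,0,0,0,0],
  claw=[1,1,1,1,1,1,1,1,1,1,1,1,1,1,1,1,1,1,1,1],
)

```text
time_s: 10.8
ee_pos: [471.2, -91.8, 199.0]
tool_rot: [-2.283, -2.157, 0.001]
contact_force: [-0.0, 0.2, 2.1]
finger_gap: 0.0
```

Run:
```python
from h import *
o=status.get_obs();print(o["ee_pos"],tcp(28.5),o["contact_force"],o["finger_gap"],o["joints"])
cv2.imwrite("pics/side8.png",viewer.camera("side")[:,:,::-1])
plan(np.arange(30,-6,-1.5))
```

```text
[471.23599336 -91.83566714 199.02810729] [470.43403602 -91.67505286 199.34857461] [-0.01097584  0.24149897  2.07514455] 0.03318640490988928 [-3.52190554e-01  3.18677970e-01  1.73068632e+00 -1.70390942e-04
  1.09274194e+00 -1.86612175e+00]
30.0 [-0.0, 2.0, -5.0]
28.5 [-0.0, -0.0, -1.0]
27.0 [-0.0, -3.0, 2.0]
25.5 [-0.0, -5.0, 6.0]
24.0 [-0.0, -7.0, 10.0]
22.5 [-0.0, -9.0, 14.0]
21.0 [-0.0, -11.0, 18.0]
19.5 [-0.0, -13.0, 21.0]
18.0 [-0.0, -15.0, 25.0]
16.5 [-0.0, -17.0, 29.0]
15.0 [-0.0, -18.0, 34.0]
13.5 [-0.0, -20.0, 38.0]
12.0 [-0.0, -21.0, 42.0]
10.5 [-0.0, -23.0, 46.0]
9.0 [-0.0, -24.0, 50.0]
7.5 [-0.0, -25.0, 54.0]
6.0 [-0.0, -26.0, 59.0]
4.5 [-0.0, -27.0, 63.0]
3.0 [-0.0, -27.0, 67.0]
1.5 [-0.0, -28.0, 72.0]
0.0 [-0.0, -29.0, 76.0]
-1.5 [-0.0, -29.0, 81.0]
-3.0 [-0.0, -29.0, 85.0]
-4.5 [-0.0, -29.0, 89.0]
```

View pics/side8.png

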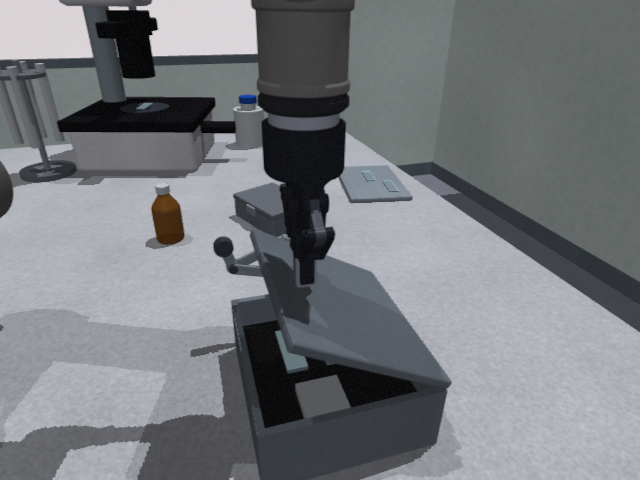

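The lid is at about 28°. I'll continue, slowing towards the end.

step_arm(
  slide=[
    [0,-3,3],
    [0,-5,7],
    [0,-7,11],
    [0,-9,15],
    [0,-11,18],
    [0,-13,22],
    [0,-15,26],
    [0,-17,30],
    [0,-18,34],
    [0,-20,38],
    [0,-21,42],
    [0,-23,45],
    [0,-24,48],
    [0,-24,51],
    [0,-25,54],
    [0,-25,56],
    [0,-26,58],
    [0,-26,60],
    [0,-27,62],
    [0,-27,64],
  ],
  spin=[0,0,0,0,0,0,0,0,0,0,0,0,0,0,0,0,0,0,0,0],
  claw=[1,1,1,1,1,1,1,1,1,1,1,1,1,1,1,1,1,1,1,1],
)

```text
time_s: 12.52
ee_pos: [444.8, -90.4, 135.2]
tool_rot: [2.283, 2.157, 0.0]
contact_force: [-0.0, 0.4, 2.0]
finger_gap: -0.1
```

step_arm(
  slide=[
    [0,0,1],
    [0,0,3],
    [0,0,4],
    [0,0,5],
    [0,0,6],
    [0,0,7],
    [0,0,8],
    [0,0,9],
    [0,0,10],
    [0,0,11],
    [0,0,12],
    [0,0,13],
    [0,0,13],
    [0,0,13],
    [0,0,13],
  ],
  spin=[0,0,0,0,0,0,0,0,0,0,0,0,0,0,0],
  claw=[1,1,1,1,1,1,1,1,1,1,1,1,1,1,1],
)

```text
time_s: 13.77
ee_pos: [445.0, -90.5, 122.3]
tool_rot: [2.283, 2.157, 0.0]
contact_force: [-0.9, 0.1, -0.2]
finger_gap: -0.1
```

Run:
```python
from h import *
o=status.get_obs();print(o["ee_pos"],tcp(0),o["contact_force"],o["finger_gap"])
cv2.imwrite("pics/side9.png",viewer.camera("side")[:,:,::-1])
```

```text
[445.03027414 -90.45158897 122.27021082] [441.87568004 -90.34613135 122.        ] [-0.86273855  0.12560798 -0.21595343] -0.12551090120667516
```

View pics/side9.png

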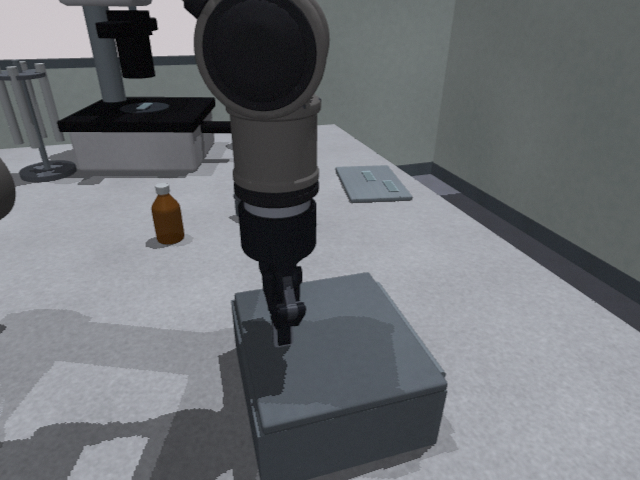

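The lid looks down, but the contact force is about 0. I'll press a little until there is a firm reaction.

step_arm(
  slide=[
    [0,0,0.5],
    [0,0,1],
    [0,0,1.5],
    [0,0,2],
    [0,0,2.5],
    [0,0,3],
    [0,0,3.5],
    [0,0,4],
    [0,0,4],
    [0,0,4],
  ],
  spin=[0,0,0,0,0,0,0,0,0,0],
  claw=[1,1,1,1,1,1,1,1,1,1],
)

```text
time_s: 14.65
ee_pos: [445.1, -90.5, 121.7]
tool_rot: [2.281, 2.156, 0.001]
contact_force: [-12.3, 3.5, 39.1]
finger_gap: 0.1
```

There's a firm stop at z 121.7, against an expected 122, so the lid is shut. Now I'll back off and retreat.

step_arm(
  slide=[
    [0,0,-4],
    [0,0,-15],
    [0,0,-45],
    [0,0,-85],
    [0,0,-120],
    [0,0,-150],
    [0,0,-180],
    [0,0,-180],
    [0,0,-180],
  ],
  spin=[0,0,0,0,0,0,0,0,0],
  claw=[1,1,1,1,1,1,1,1,1],
)

```text
time_s: 15.4
ee_pos: [445.4, -90.6, 299.7]
tool_rot: [2.281, 2.155, 0.003]
contact_force: [-0.7, -0.1, -1.5]
finger_gap: -0.3
```

Run:
```python
from h import *
o=status.get_obs();print(o["ee_pos"],o["contact_force"],o["finger_gap"])
cv2.imwrite("pics/side10.png",cv2.resize(viewer.camera("side")[200:480,190:480,::-1],None,fx=2.1,fy=2.1))
cv2.imwrite("pics/top10.png",viewer.camera("top")[:,:,::-1])
```

```text
[445.41754157 -90.59791719 299.71883607] [-0.69867153 -0.1254057  -1.49052697] -0.3172408936797871
```

View pics/side10.png

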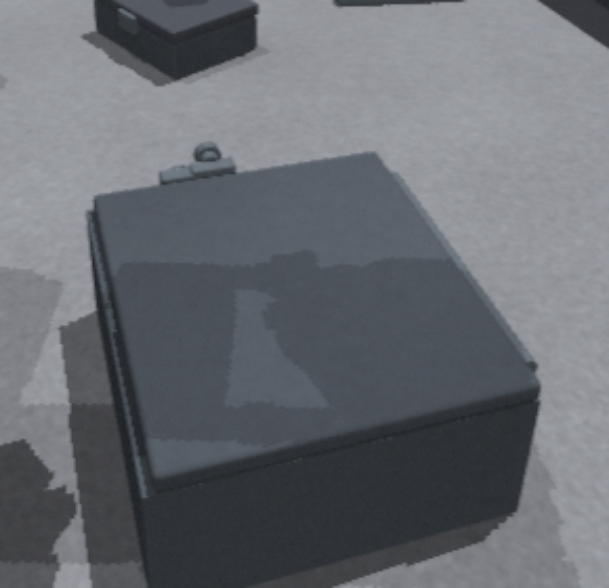

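View pics/top10.png

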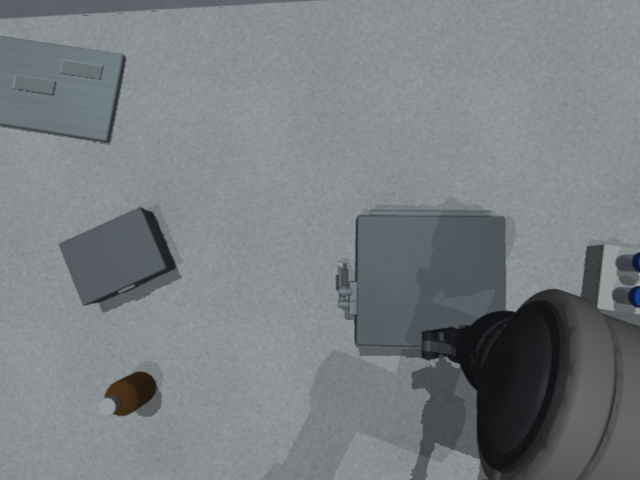

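Run:
```python
from h import *
for a in (0,2,4):
  t=np.radians(a)
  for y in(-110,110):
    X=case((100-195*np.cos(t)+12*np.sin(t),y,85+195*np.sin(t)+12*np.cos(t))); p=proj("side",X); print(a,y,(p-[190,200])*2.1)
im=viewer.camera("side")[:,:,::-1]
cv2.imwrite("pics/side11.png",cv2.resize(im[260:460,220:300],None,fx=3,fy=3,interpolation=cv2.INTER_CUBIC))
```

```text
0 -110 [150.19992739 476.44421666]
0 110 [ 91.35249385 192.47108755]
2 -110 [150.6164622 465.6498116]
2 110 [ 91.32379294 183.57698329]
4 -110 [151.58777377 454.59573848]
4 110 [ 91.67612579 174.56065505]
```

View pics/side11.png

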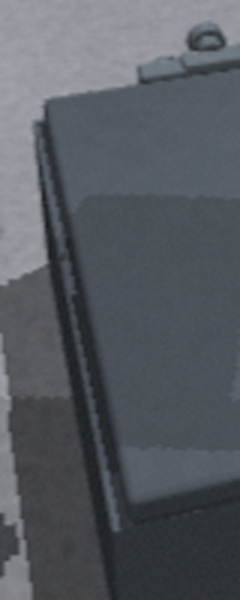

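The lid's free-edge corners, at about (95,197) and (152,475) in the crop, match the prediction for 0° and not 2°. The gripper is well clear, so I'm handing in.

```bash
python3 -c "
from cell import close_job
print(close_job())"
```

```text
the job is handed in; nothing more can be done
None
```

The lid is shut, the stay is unlocked and folded, and the robot is touching nothing. I handed the job in at about 15.6 s of the 48 s allowed.

- **Unlocking:** My first grip on the knob was about 6 mm too far back and 10 mm too high, so I regripped it centred. I lifted the knee past centre and let go. The picture showed it staying folded.
- **Lowering:** I pushed the lid down from behind with shut fingers at about 0.3 rad/s, slowing at the end. The force at the checks between moves was 2–3 N.
- **Shut check:** At first the lid looked down but pressed back with no force, so I pressed until it met a firm stop. The tool stopped at z 121.7 mm, against 122 expected. Afterwards the lid's free-edge corners matched the shut position in the side view, to within about 1°.
- **Clear of everything:** The gripper ended about 175 mm above the lid, with no contact force beyond sensor noise.

The final press read 39 N upward, about 41 N in all, through the fingertips. That is well under the 120 N wrist limit and the gripper's body was not touching, but it was firmer than needed.

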